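# Refit the gas knob and hold it down to light the ring under the kettle

## Robot

A 6-joint arm with a two-finger parallel gripper is mounted at the origin on the work surface. World frame = base frame: x ahead of the robot, y to its left, z up, the work surface at z = 0. Lengths are in m, angles in rad, forces in N, time in s.
With the tool pointing down it reaches from about 0.325 to 0.775 m from the base axis. Payload 5.5 kg.
Tool frame: the origin (TCP) lies between the finger pads; the fingertips stand 8 mm ahead of it and the grasp point (between the pads) lies 11 mm behind it (tcp_to_tips is the distance from the TCP to the fingertips, in m); z points along the fingers, y is the direction in which the jaws open and shut (so a half turn about z gives the same grasp; the last joint's range is limited). The gripper opens to 88 mm and grips with 3 to 60 N. Pads are 20 mm wide; open, the fingers measure 115 mm over their backs; the gripper's body (75 mm by 178 mm) begins 61 mm behind the grasp point.
Start: joints at [-1.36, 0.091, 1.231, -0, 1.82, -0.057], TCP at [0.159, -0.579, 0.231] pointing down, gripper open.
Joint ranges: [-2.87, 2.87], [-0.86, 2.18], [0.17, 2.46], [-1.51, 4.65], [0.06, 2.69], [-2.65, 2.65]. Speed limits (rad/s): [2.57, 2.57, 3.01, 3.14, 3.14, 3.14].

## Interface

Orientations are given as a unit quaternion [w, x, y, z].
In Python, from bench import * gives the robot as it stands. Calls block until the motion is done:
- move_to(position, orientation): joint-space move of the TCP to a pose.
- move_l(position, speed=0.15, orientation=None): straight line of the TCP; orientation=None keeps the orientation; speed is the mean speed in m/s.
- movej(angles): joint-space move.
- gripper_open() and close(): open the fingers fully, or close them until they stop; the grip force is fixed at half the most.
- hold(seconds).
- inverse_kinematics(position, orientation): joint angles nearest the present ones, or None.
- state(): the state.
- get_image(name): name is "scene" or "top" or "wrist"; returns a dict with "frame" (384x512x3 uint8, blue, green, red), "depth" (384x512 float32, m along the optical axis (not along the pixel's ray), 0 where there is no reading), "camera_matrix" (3x3 intrinsics, pixels), "view" (4x4, takes a point from world to camera coordinates). Camera axes: x right, y up, looking along -z (the intrinsics and any distortion apply to the point x, -y, -z); pixel columns grow to the right and rows downward; lengths in m; the calibration is good to about 2 mm. A picture is of the moment at which its call begins.
A pose or a line that the arm cannot do raises IKError and nothing moves.
- job_done(): hands the job in, once; it reports no verdict.
The state is a dict: "time": time; "joint_pos": joint angles; "dq": joint speeds; "joint_torque": joint torques, N m; "ee_pos": TCP position; "ee_rot": TCP orientation; "ft_force": force on the tool from outside, world axes, zero at the start; "moment": the same for the moment, N m; "finger_gap": finger opening in m.
Only numpy, scipy, OpenCV 4.12 (cv2) and the standard library are available. Lean on these libraries where they do the work, as an engineer would, in place of code of your own. Each camera call takes 0.05 s, during which the arm holds its last target.

## Task

Get the kettle going: lower the red thumb lever on the kettle's spout so that the whistle cap is shut, then pick up the loose black knob, turn it so that its keyed bore matches the bare D-shaped spindle of the hob, and push it fully home. Press the knob right down against its spring, as you do to light a gas ring, and keep it held down: the program finishes while the gripper is still pressing the knob. Do not knock over or push about the kettle, the milk pan, the mug or the dish.

Things in the scene. Friction and masses are not known exactly. Their poses are not given: they have to be found in the camera images.
- hob: fixed two-ring gas hob: black glass 300 mm (its x) by 500 mm (its y), top face 8 mm above the worktop; iron pan supports reach 46 mm. Origin on the worktop near its middle, x away from the robot, y left. Rings at y +150 mm (kettle) and -55 mm (milk pan). Two controls in the strip at y -190 mm, at x -65 and +65 mm: the bare spindle and a fitted knob; which is front or rear changes
- other_knob: the knob already fitted on the hob's other control, same shape as the loose one, top 47 mm above the worktop. Origin on the glass below it. Fixed; not to be used
- spindle_tip (a point): centre of the top of the bare upright steel spindle, 23 mm above the glass, 31 mm above the worktop, unpressed. D-shaft of 10 mm diameter; flat on its own +x side, 2 mm from the axis, full length; its top 3 mm taper to about 6 mm. z up along the shaft. Clear of its neighbours by 100 mm. It turns only stiffly (0.1 N m) and need not be turned
- spindle (a joint): how far the spindle is pressed down, m: 0 free, 0.004 fully down at its stop. A spring pushes it up with 5 N at the start of the travel and 9 N at the end
- knob: loose black plastic knob, about 70 g, upright on the worktop right of the hob, bore down. Origin at the centre of its underside. Round skirt 44 mm across, 9 mm tall; above it a grip bar 42 mm long (knob's x), 16 mm wide (knob's y), with flat upright sides, its top 32 mm above the underside. A white pointer line on the bar marks its +x end
- knob_grip (a point): on the axis of the loose knob, 22 mm above its underside, mid-height of the grip bar's flat sides; axes as the knob's
- knob_bore (a point): closed end of the knob's bore, on its axis 16 mm above its underside. D bore, open below: 11.6 mm diameter, flat on the +x (pointer) side 3 mm from the axis; goes on only with knob x along spindle x (within 0.2 rad, not half a turn off). Home, this point meets the spindle's tip and the underside is 7 mm above the glass (3 mm when pressed down)
- kettle: pale blue-green enamel whistling kettle with some water, about 2.2 kg, loose on the left pan support. Origin at the centre of its underside, 46 mm above the worktop; 164 mm across, 117 mm tall to the lid; spout along its +x. A bail handle arches over it in the plane of the spout, within 70 mm of its axis, up to 206 mm above the underside
- whistle_hinge (a point): pivot of the whistle cap on the spout, 124 mm from the kettle's axis along its +x, 122 mm above its underside (168 mm above the worktop); axes as the kettle's: x points outward along the spout, the pivot's axis is y
- lever_tip (a point): outer end of the whistle's red thumb lever, 54 mm from the pivot. Lever and cap are one piece: black cap 29 mm across, centred 14 mm from the pivot; red lever 14 mm wide, 5 mm thick, from 20 to 54 mm. Shut, it lies level, upper face 5 mm above the pivot, pointing outward; raised, its tip stands up and nearer the kettle.
- whistle (a joint): angle of the whistle lever, rad: 0 shut (lever level), growing as it is raised, up to 1.15; it starts raised 0.45 to 0.8. It stays where it is left by friction and needs about 1 N at the tip, best pressed along the arc of the tip (pressed straight down while steep it can bind by friction); its stop is rigid at 0
- milk_pan: aluminium milk pan, 130 mm across, 78 mm tall, 0.8 kg, on the right ring; its wooden handle points away from the robot, reaching 195 mm from the pan's axis. Origin at the centre of its underside. Leave it alone
- mug: white dotted mug, 82 mm across, 95 mm tall, handle at its +y, on a square coaster 4 mm thick, to the right of the hob. Origin at the centre of its underside. Leave it alone
- dish: square white ceramic tea-bag dish, 100 mm wide, 20 mm tall, beyond the hob. Origin at the centre of its underside. Leave it alone
Mind the look-alikes: they are no part of the job. What is shaped like the knob but blue, purple or turquoise is not meant.

How it is judged:
On the way, in this order (a step that is already met when the one before it is completed fails the run):
1. the whistle is shut: lever level within 0.1 rad (value of joint whistle below 0.1 rad), for 0.2 s.
2. the knob is home on the spindle, keyed: end of the bore within 3 mm of the spindle's tip (distance between knob_bore and spindle_tip below 0.003 m and angle between the x axis of knob and the x axis of spindle_tip, either way round below 0.3 rad), for 0.2 s.
At the end, for the whole second after the job is handed in: whistle lever within 0.1 rad of level; knob keyed and upright on the spindle, its bore's end within 3 mm of the spindle's tip; gripper still on the knob (over 2 N), holding the spindle pressed more than 3 of its 4 mm, no force on the glass (all of step 2 and value of joint whistle below 0.1 rad and angle between knob's own z axis and vertical below 0.12 rad and value of joint spindle above 0.003 m and contact force between the fingers and knob above 2 N and contact force between knob and hob below 1 N); the arm keeps its last pose, push and grip.
It fails at once if the kettle is pushed more than 30 mm or tipped (distance of kettle from where it was at the start of the episode above 0.03 m or angle between kettle's own z axis and vertical above 0.3 rad).
It fails at once if the milk pan, mug or dish is pushed more than 30 mm or knocked over (distance of any of milk_pan, mug, dish from where it was at the start of the episode above 0.03 m or angle between any of milk_pan, mug's own z axis and vertical above 0.4 rad).
It also fails if it takes over 64 s, if anything falls off the work surface, if the arm or the gripper's body presses on something with over 40 N, if the wrist force passes 120 N, or if a joint passes its speed limit or range.

## Working session

There is one attempt and no reset: what is moved stays moved. The work goes in short steps, each a Python script; the robot and the scene stay as the last script left them, time stands still between calls to the robot, and variables do not carry over. Pictures are saved under pics/ and viewed, and the job is handed in when it is done.

```bash
ls; mkdir -p pics
python3 - <<'E'
from bench import *
import cv2,numpy as np,pickle
D={}
for n in ["scene","top","wrist"]:
    d=get_image(n); D[n]=d
    cv2.imwrite(f"pics/a_{n}.png",d["frame"]); print(n,d["camera_matrix"].tolist(),np.round(d["view"],4).tolist(),[k for k in d])
pickle.dump(D,open("a.pkl","wb")); print(state()["time"])
E
```

```text
pics
scene [[352.25095153262083, 0.0, 259.61768085194973], [0.0, 352.25095153262083, 191.7716527739953], [0.0, 0.0, 1.0]] [[-0.8481, 0.5299, 0.0001, 0.4789], [-0.3235, -0.5179, 0.792, 0.0916], [0.4197, 0.6716, 0.6106, -1.315], [0.0, 0.0, 0.0, 1.0]] ['frame', 'depth', 'camera_matrix', 'view']
top [[371.33831524921493, 0.0, 248.77598162601532], [0.0, 371.33831524921493, 189.13650013924132], [0.0, 0.0, 1.0]] [[-0.019, -0.9996, -0.0199, 0.0219], [0.9905, -0.0215, 0.1355, -0.586], [-0.1359, -0.0172, 0.9906, -0.9289], [0.0, 0.0, 0.0, 1.0]] ['frame', 'depth', 'camera_matrix', 'view']
wrist [[300.92834429238263, 0.0, 257.65618035033316], [0.0, 300.92834429238263, 190.6918241409455], [0.0, 0.0, 1.0]] [[0.2647, -0.9643, -0.0008, -0.5985], [0.9301, 0.2555, -0.2639, 0.0329], [0.2547, 0.0691, 0.9645, -0.3896], [0.0, 0.0, 0.0, 1.0]] ['frame', 'depth', 'camera_matrix', 'view']
0.15
```

View pics/a_scene.png

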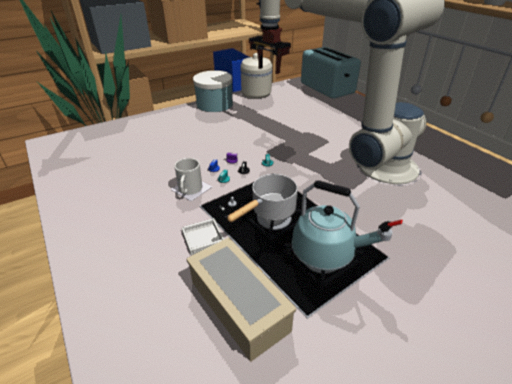

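View pics/a_top.png

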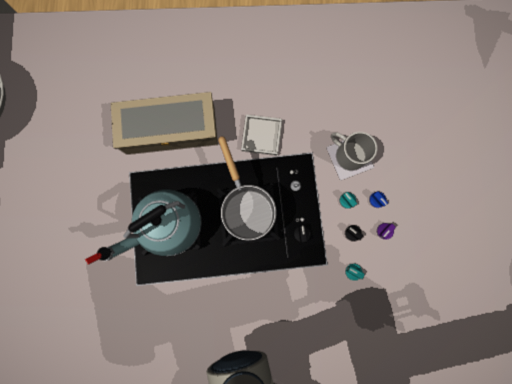

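View pics/a_wrist.png

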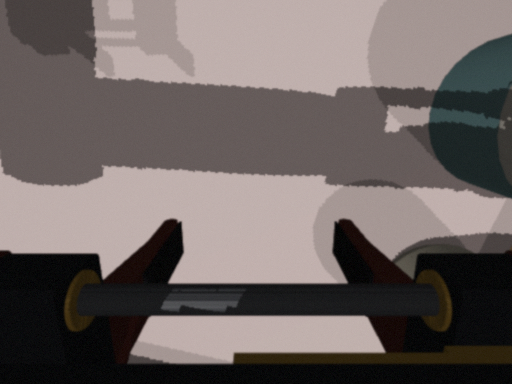

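The top view shows the kettle at (165,222) with its red lever at (95,258), the bare spindle at about (296,186), and the fitted knob at about (302,232). The loose black knob is at (354,233), surrounded by coloured look-alikes. I'll zoom in and measure.

```bash
cat > h.py <<'E'
import numpy as np,cv2,pickle
def cam(d):
    V=np.array(d["view"]);K=np.array(d["camera_matrix"]);return K,V[:3,:3],V[:3,3]
def ray(d,u,v):
    K,R,t=cam(d); r=np.array([(u-K[0,2])/K[0,0],-(v-K[1,2])/K[1,1],-1.]); return -R.T@t, R.T@r
def plane(d,u,v,z):
    o,r=ray(d,u,v); return o+r*(z-o[2])/r[2]
def proj(d,p):
    K,R,t=cam(d); c=R@np.asarray(p)+t; return np.array([K[0,0]*c[0]/-c[2]+K[0,2],K[1,1]*-c[1]/-c[2]+K[1,2]])
def dep(d,u,v):
    o,r=ray(d,u,v); return o+r*d["depth"][int(v),int(u)]
def tri(d1,p1,d2,p2):
    o1,r1=ray(d1,*p1);o2,r2=ray(d2,*p2)
    s=np.linalg.lstsq(np.c_[r1,-r2],o2-o1,rcond=None)[0]
    a,b=o1+s[0]*r1,o2+s[1]*r2; return (a+b)/2,np.linalg.norm(a-b)
def crop(d,x0,y0,w,h,k,name):
    cv2.imwrite(name,cv2.resize(d["frame"][y0:y0+h,x0:x0+w],None,fx=k,fy=k,interpolation=cv2.INTER_CUBIC))
E
python3 - <<'E'
from h import *
D=pickle.load(open("a.pkl","rb"))
t,s=D["top"],D["scene"]
a=cv2.resize(t["frame"][150:290,270:410],None,fx=4,fy=4,interpolation=cv2.INTER_CUBIC)
cv2.imwrite("pics/b1.png",np.clip(a*1.8,0,255).astype('u1'))
crop(t,75,180,140,100,5,"pics/b2.png")
crop(s,280,170,140,110,5,"pics/b3.png")
for u,v in [(296,186),(302,232),(354,233),(133,284),(325,264),(313,155),(131,172)]: print(u,v,dep(t,u,v).round(3))
E
```

```text
296 186 [ 0.593 -0.114  0.032]
302 232 [ 0.472 -0.123  0.05 ]
354 233 [ 0.468 -0.258  0.034]
133 284 [0.346 0.321 0.002]
325 264 [ 0.389 -0.185  0.008]
313 155 [ 0.682 -0.167  0.   ]
131 172 [0.646 0.333 0.003]
```

View pics/b1.png

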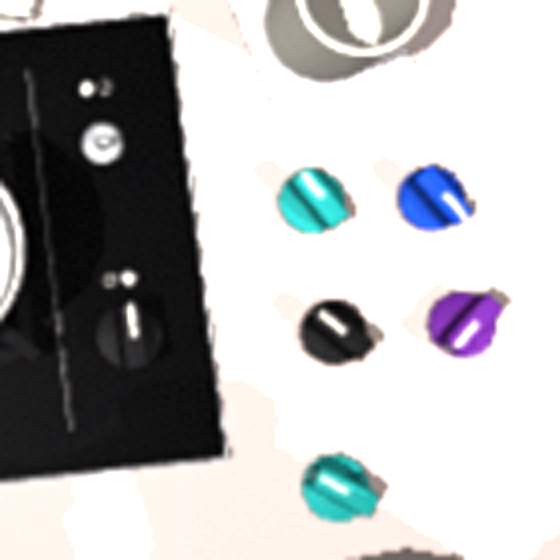

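View pics/b2.png

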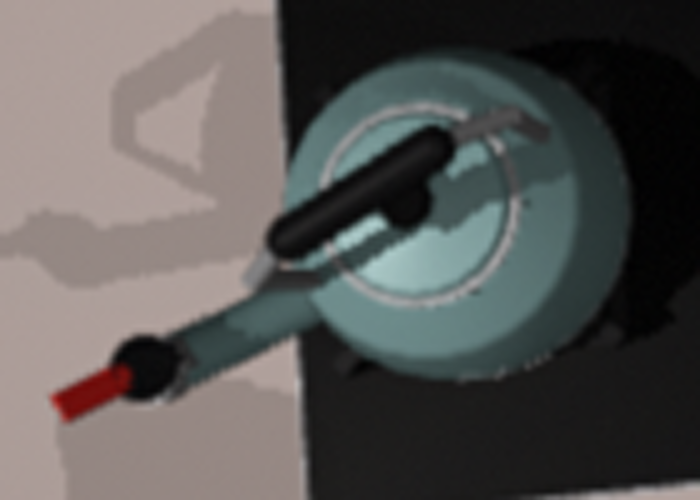

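View pics/b3.png

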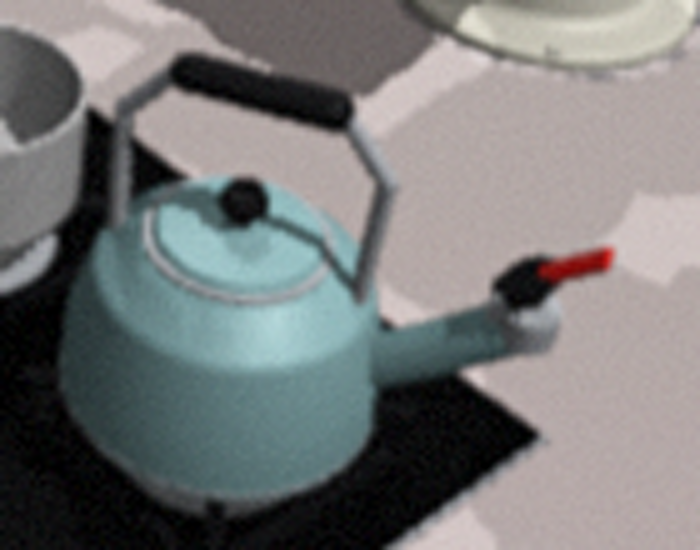

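Run:
```python
from h import *
D=pickle.load(open("a.pkl","rb"))
t,s=D["top"],D["scene"]
R={}
for n,d in (("top",t),("scene",s)):
    f=d["frame"].astype(int); m=((f[...,2]>90)&(f[...,1]<50)&(f[...,0]<50)).astype('u1')
    if n=="top": m[:,200:]=0
    else: m[:200]=0;m[:,:350]=0
    nn,l,st,c=cv2.connectedComponentsWithStats(m); i=1+np.argmax(st[1:,4]); ys,xs=np.where(l==i)
    P=np.c_[xs,ys].astype(float); mu=P.mean(0); w=np.linalg.svd(P-mu,full_matrices=False)[2][0]
    if (n=="top")==(w[0]>0): w=-w
    q=(P-mu)@w; R[n]=(mu+w*q.max(),mu,mu+w*q.min()); print(n,len(P),np.round(R[n],1).tolist())
    pts=np.array([dep(d,x,y) for x,y in zip(xs,ys)]); print(np.median(pts,0).round(3))
A=[tri(t,R["top"][i],s,R["scene"][i]) for i in range(3)]
for a in A: print(a[0].round(4),round(a[1],4))
v=A[0][0]-A[2][0]; print(np.linalg.norm(v),np.degrees(np.arctan2(v[1],v[0])),"elev",np.arctan2(v[2],np.hypot(v[0],v[1])))
# lid knob / kettle body circle from top; handle grip
f=t["frame"].astype(int)
b=((f[...,0]-f[...,2]>15)&(f[...,1]>60)).astype('u1'); b[:,220:]=0; b[:170]=0
cs=cv2.findContours(b,0,1)[0]; c=max(cs,key=cv2.contourArea); print(cv2.boundingRect(c))
# white rim: approximate body points from depth at z 0.10..0.13
ys,xs=np.where(b>0); P=np.array([dep(t,x,y) for x,y in zip(xs,ys)]); k=(P[:,2]>.15)&(P[:,2]<.17)
print("lid",k.sum(),P[k].min(0),P[k].max(0))
print("cam top",ray(t,0,0)[0], "scene",ray(s,0,0)[0])
```

```text
top 79 [[86.5, 261.1], [92.8, 258.1], [100.2, 254.5]]
[0.423 0.345 0.198]
scene 39 [[401.1, 221.6], [394.6, 222.9], [388.1, 224.2]]
[0.428 0.346 0.198]
[0.4173 0.3546 0.2038] 0.0012
[0.4233 0.3449 0.1952] 0.0022
[0.4299 0.3336 0.1854] 0.0007
0.03061176315861137 121.0060859759981 elev 0.6444291005838743
(120, 206, 71, 49)
lid 731 [0.44972214 0.16662705 0.15000518] [0.55004259 0.26404406 0.16695327]
cam top [ 0.45466898 -0.00662524  0.99998852] scene [0.98763254 0.67680395 0.73035455]
```

```bash
cat >> h.py <<'E'
from scipy.spatial.transform import Rotation as Ro
def down(psi):
    c,s=np.cos(psi),np.sin(psi)
    q=Ro.from_matrix(np.array([[c,s,0],[s,-c,0],[0,0,-1.]])).as_quat(); return [q[3],q[0],q[1],q[2]]
E
python3 - <<'E'
from h import *
from bench import *
st=state(); q=st["ee_rot"]; print(Ro.from_quat([q[1],q[2],q[3],q[0]]).as_matrix().round(3))
for p in ([.42,.35,.3],[.45,-.2,.38],[.593,-.114,.1]):
  for a in range(-180,180,30):
    j=inverse_kinematics(p,down(np.radians(a))); print(p,a,None if j is None else np.round(j,2))
E
```

```text
[[ 0.964  0.265 -0.   ]
 [ 0.265 -0.964  0.001]
 [ 0.    -0.001 -1.   ]]
[0.42, 0.35, 0.3] -180 [ 0.63 -0.03  1.23 -0.    1.94 -0.94]
[0.42, 0.35, 0.3] -150 [ 0.63 -0.03  1.23 -0.    1.94 -1.46]
[0.42, 0.35, 0.3] -120 [ 0.63 -0.03  1.23 -0.    1.94 -1.99]
[0.42, 0.35, 0.3] -90 [ 0.63 -0.03  1.23 -0.    1.94 -2.51]
[0.42, 0.35, 0.3] -60 None
[0.42, 0.35, 0.3] -30 None
[0.42, 0.35, 0.3] 0 [ 0.63 -0.03  1.23 -0.    1.94  2.2 ]
[0.42, 0.35, 0.3] 30 [ 0.63 -0.03  1.23 -0.    1.94  1.68]
[0.42, 0.35, 0.3] 60 [ 0.63 -0.03  1.23 -0.    1.94  1.16]
[0.42, 0.35, 0.3] 90 [ 0.63 -0.03  1.23 -0.    1.94  0.63]
[0.42, 0.35, 0.3] 120 [ 0.63 -0.03  1.23 -0.    1.94  0.11]
[0.42, 0.35, 0.3] 150 [ 0.63 -0.03  1.23 -0.    1.94 -0.41]
[0.45, -0.2, 0.38] -180 [-0.49 -0.11  1.16 -0.    2.09 -2.06]
[0.45, -0.2, 0.38] -150 [-0.49 -0.11  1.16 -0.    2.09 -2.58]
[0.45, -0.2, 0.38] -120 None
[0.45, -0.2, 0.38] -90 None
[0.45, -0.2, 0.38] -60 [-0.49 -0.11  1.16 -0.    2.09  2.13]
[0.45, -0.2, 0.38] -30 [-0.49 -0.11  1.16 -0.    2.09  1.61]
[0.45, -0.2, 0.38] 0 [-0.49 -0.11  1.16 -0.    2.09  1.08]
[0.45, -0.2, 
[... 276 characters left out ...]
 2.09 -1.53]
[0.593, -0.114, 0.1] -180 [-0.25  0.11  1.44 -0.    1.59 -1.82]
[0.593, -0.114, 0.1] -150 [-0.25  0.11  1.44 -0.    1.59 -2.34]
[0.593, -0.114, 0.1] -120 None
[0.593, -0.114, 0.1] -90 None
[0.593, -0.114, 0.1] -60 [-0.25  0.11  1.44 -0.    1.59  2.37]
[0.593, -0.114, 0.1] -30 [-0.25  0.11  1.44 -0.    1.59  1.85]
[0.593, -0.114, 0.1] 0 [-0.25  0.11  1.44 -0.    1.59  1.32]
[0.593, -0.114, 0.1] 30 [-0.25  0.11  1.44 -0.    1.59  0.8 ]
[0.593, -0.114, 0.1] 60 [-0.25  0.11  1.44 -0.    1.59  0.28]
[0.593, -0.114, 0.1] 90 [-0.25  0.11  1.44 -0.    1.59 -0.25]
[0.593, -0.114, 0.1] 120 [-0.25  0.11  1.44 -0.    1.59 -0.77]
[0.593, -0.114, 0.1] 150 [-0.25  0.11  1.44 -0.    1.59 -1.29]
```

Run:
```python
from h import *
from bench import *
D=pickle.load(open("a.pkl","rb"));o,r=ray(D["wrist"],256,192);print(o,r)
close()
D={}
move_to([.44,-.18,.33],down(0.0)); d=get_image("wrist"); D["w1"]=d; crop(d,0,0,512,384,1.5,"pics/c1.png")
pickle.dump(D,open("c.pkl","wb")); print(state()["time"],state()["ee_pos"],state()["finger_gap"],state()["ft_force"])
```

```text
[ 0.22711501 -0.55862912  0.38402366] [-0.26019493 -0.06493162 -0.96339591]
3.35 [ 0.43984029 -0.18072247  0.32958756] 0.00024163534743411094 [-0.82352315 -0.05693774 -0.30430074]
```

View pics/c1.png

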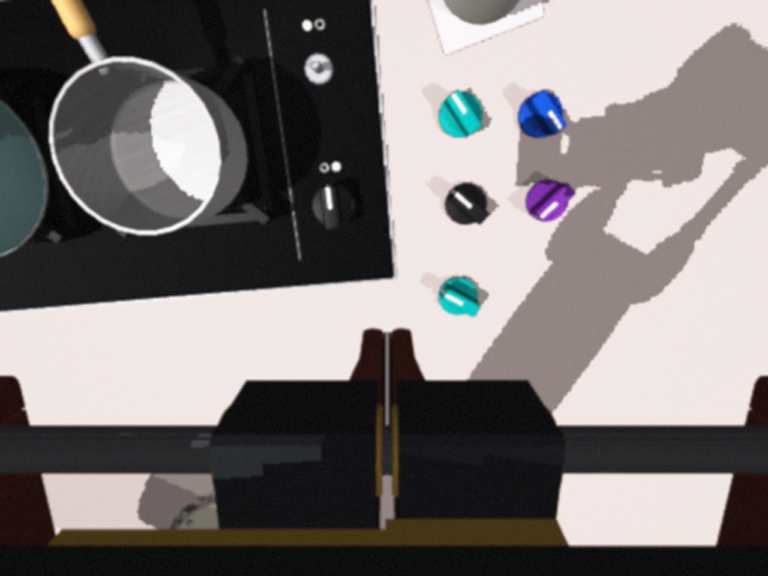

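Run:
```python
from h import *
from bench import *
psi=np.radians(121); dv=np.array([np.cos(psi),np.sin(psi),0]); H=np.array([.4395,.3177,.168])
def P(th): return H+dv*(.054*np.cos(th)-.005*np.sin(th)-.005)+np.array([0,0,.054*np.sin(th)+.005*np.cos(th)+.008])
q=down(psi)
move_l([.44,-.18,.40],0.25)
a=P(.8)
move_to([a[0],a[1],.40],q)
move_l([a[0],a[1],a[2]+.012],0.2)
f0=state()["ft_force"].copy() if hasattr(state()["ft_force"],'copy') else state()["ft_force"]
f0=np.array(f0); print(f0,state()["time"])
for th in np.arange(.8,-.09,-.05):
    move_l(P(th).tolist(),0.03); s=state(); f=np.array(s["ft_force"])-f0
    print(round(th,2),np.round(f,1),np.round(np.array(s["ee_pos"])-P(th),4))
    if f[2]>8 and th<.15: break
    if np.linalg.norm(f)>15: break
print(state()["time"])
D={}
for n in ["scene","top"]: D[n]=get_image(n)
crop(D["scene"],330,170,140,110,5,"pics/d1.png")
pickle.dump(D,open("d.pkl","wb"))
```

```text
[-0.7680062   0.12511947  0.21106174] 6.675
0.8 [0.7 0.  0.1] [-0.0001 -0.     -0.0002]
0.75 [ 0.9 -0.6 -0.3] [-0.0001  0.0001 -0.0001]
0.7 [0.7 0.1 0.1] [-0.0001  0.0001 -0.    ]
0.65 [ 0.5 -0.6 -0.6] [-0.0001  0.0001 -0.0001]
0.6 [ 1.3 -0.2 -0.4] [-0.0001  0.0001 -0.0002]
0.55 [ 0.2 -0.  -0.1] [-0.0001  0.     -0.0002]
0.5 [ 0.6  0.5 -0.1] [-0.0001  0.     -0.0002]
0.45 [ 1.   0.1 -0.1] [-0.0001  0.0001 -0.0002]
0.4 [ 1.  -1.2  0.1] [-0.0001  0.     -0.0002]
0.35 [ 0.9 -0.  -0.4] [-0.0001  0.     -0.0002]
0.3 [0.1 0.1 0.9] [-0.0001 -0.     -0.0002]
0.25 [ 0.2 -0.6 -0.3] [-0.0001 -0.     -0.0003]
0.2 [ 0.3  0.6 -0.9] [-0.0001  0.     -0.0003]
0.15 [ 0.6 -0.   0.2] [-0.0001  0.     -0.0003]
0.1 [ 0.5 -0.9  0.2] [-0.0001 -0.     -0.0003]
0.05 [ 0.1 -0.7 -0.1] [-0.0001 -0.     -0.0003]
-0.0 [1.9 0.3 1. ] [0.0001 0.0001 0.0003]
-0.05 [-1.4 -0.4  9.1] [0.0002 0.0006 0.002 ]
11.475
```

View pics/d1.png

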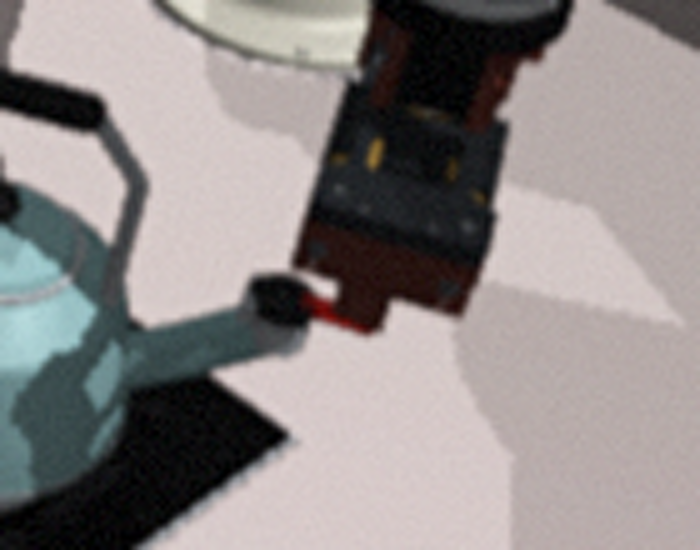

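Run:
```python
from h import *
from bench import *
p=np.array(state()["ee_pos"])
move_l([p[0],p[1],.28],0.2)
move_l([p[0],p[1],.38],0.25)
D={}
D["top"]=get_image("top")
move_to([.54,-.125,.30],down(0)); 
move_l([.54,-.125,.105],0.25); D["w1"]=get_image("wrist"); crop(D["w1"],0,0,512,384,1.5,"pics/e1.png")
s=proj(D["w1"],[.593,-.114,.031]); print(s)
x,y=int(s[0]),int(s[1]); crop(D["w1"],x-35,max(0,y-35),70,70,8,"pics/e2.png")
pickle.dump(D,open("e.pkl","wb")); print(state()["time"])
```

```text
[244.04407603 134.51535525]
15.6583
```

View pics/e1.png

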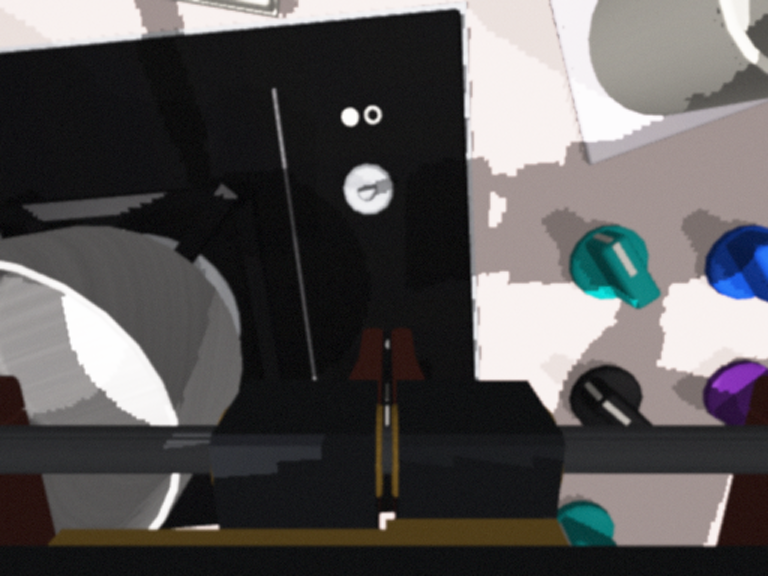

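View pics/e2.png

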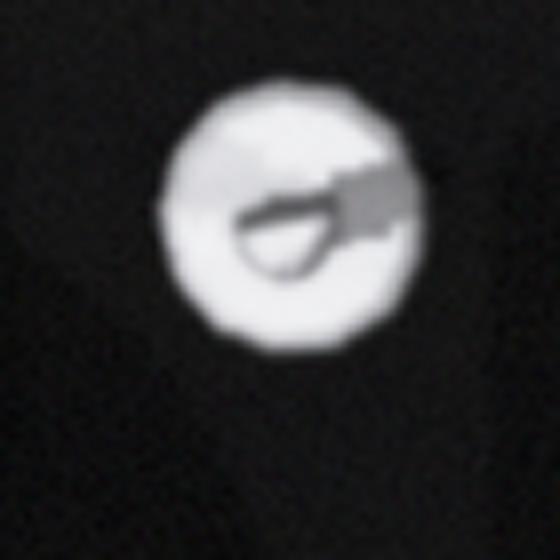

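Run:
```python
from h import *
from bench import *
D={}
move_l([.54,-.125,.20],0.3)
move_to([.665,-.114,.16],down(np.pi)); 
move_l([.665,-.114,.065],0.2); hold(.2); D["s"]=get_image("wrist"); crop(D["s"],0,0,512,384,1.5,"pics/f1.png")
print(state()["ee_pos"])
s=proj(D["s"],[.593,-.114,.031]); print(s)
x,y=int(s[0]),int(s[1]); crop(D["s"],x-35,max(0,y-35),70,70,8,"pics/f2.png")
move_l([.665,-.114,.20],0.3)
move_to([.40,-.258,.16],down(0)); 
move_l([.40,-.258,.085],0.2); hold(.2); D["k"]=get_image("wrist"); crop(D["k"],0,0,512,384,1.5,"pics/f3.png")
pickle.dump(D,open("f.pkl","wb")); print(state()["time"])
```

```text
[ 0.66594116 -0.11420644  0.06715454]
[256.92743717 108.51811937]
23.275
```

View pics/f1.png

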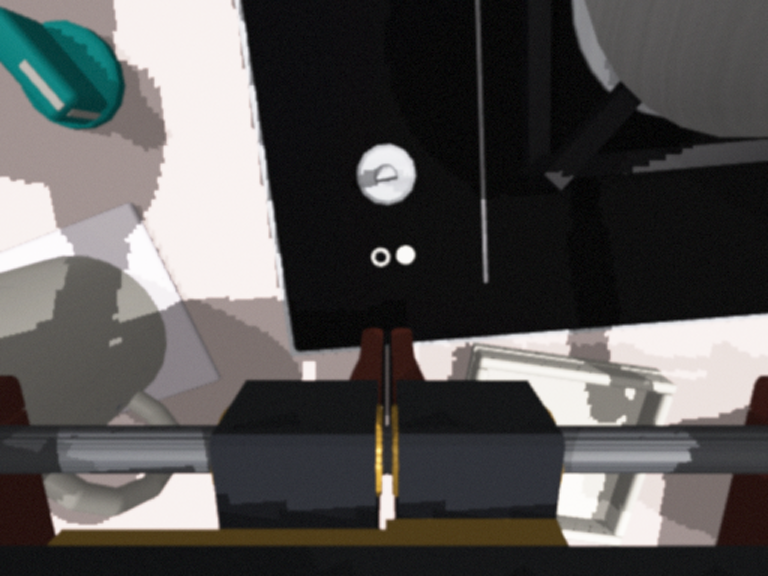

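View pics/f2.png

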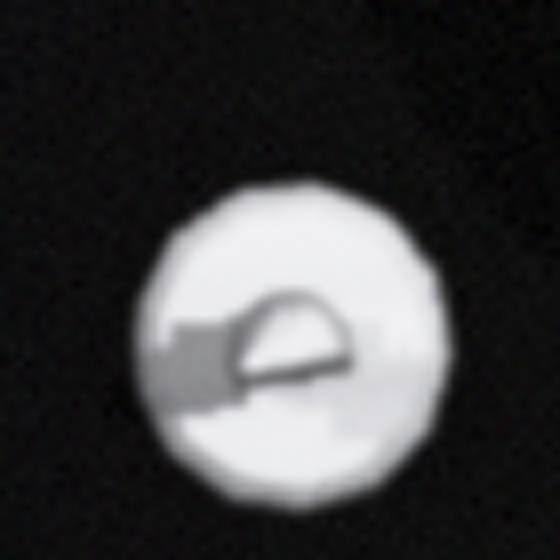

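View pics/f3.png

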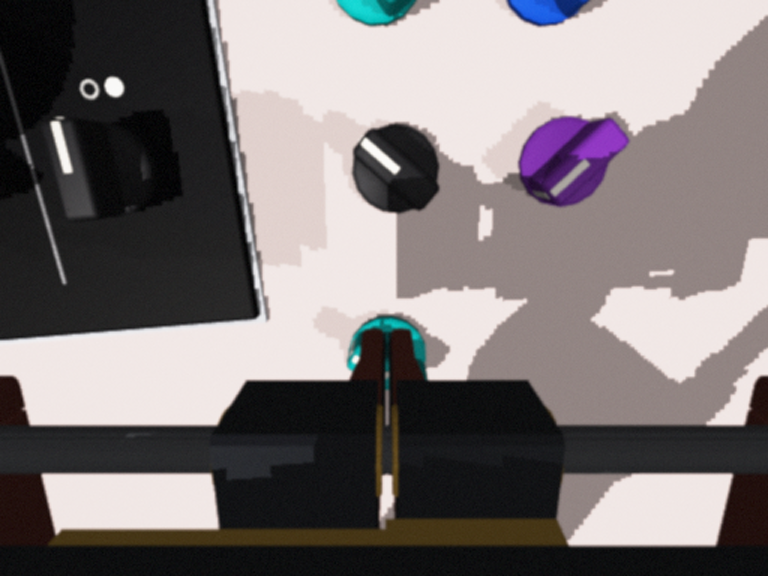

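Run:
```python
from h import *
from scipy.optimize import least_squares
D=pickle.load(open("f.pkl","rb")); d=D["k"]; f=d["frame"]
g=f.max(2); x0,y0,x1,y1=215,65,310,160
sub=g[y0:y1,x0:x1]; m=(sub<85).astype('u1')
n,l,st,c=cv2.connectedComponentsWithStats(m); i=1+np.argmax(st[1:,4]); mm=(l==i).astype('u1'); mm=cv2.morphologyEx(mm,cv2.MORPH_CLOSE,np.ones((5,5)))
c=max(cv2.findContours(mm,0,1)[0],key=cv2.contourArea)[:,0]+[x0,y0]
print(st[i])
P=np.array([plane(d,u,v,.009)[:2] for u,v in c])
r=least_squares(lambda p:np.hypot(*(P-p).T)-.022,P.mean(0),loss='soft_l1',f_scale=.0006)
e=np.hypot(*(P-r.x).T)-.022; print("centre",r.x,"res pctl",np.percentile(e,[5,25,50,75,95]).round(4))
# pointer
w=((sub>150)&(cv2.erode(cv2.morphologyEx(mm,cv2.MORPH_CLOSE,np.ones((9,9))),np.ones((3,3)))>0)).astype('u1')
n,l,st,_=cv2.connectedComponentsWithStats(w); i=1+np.argmax(st[1:,4]); ys,xs=np.where(l==i); print("ptr n",len(xs))
Q=np.array([plane(d,u+x0,v+y0,.032)[:2] for u,v in zip(xs,ys)]); mu=Q.mean(0); u=np.linalg.svd(Q-mu)[2][0]
if u@(mu-r.x)<0:u=-u
q=(Q-mu)@u; print("ptr ang",np.degrees(np.arctan2(u[1],u[0])),"ends along axis from centre",((Q-r.x)@u).min(),((Q-r.x)@u).max(),"offset",np.cross(u,mu-r.x))
# depth check of bar top
Z=np.array([dep(d,u,v) for v in range(y0,y1) for u in range(x0,x1)]); k=(Z[:,2]>.0295)&(Z[:,2]<.036); T=Z[k][:,:2]; print(k.sum(),T.mean(0),T.min(0),T.max(0)); 
if k.sum()>50:
    rect=cv2.minAreaRect((T*1000).astype('f4')); print(rect)
# spindle
d=D["s"]; 
g=d["frame"].max(2)
a=plane(d,221+245/8,73+378/8,.030);b=plane(d,221+348/8,73+355/8,.030); v=b-a; print("flat",a,b,np.linalg.norm(v),"normal deg",np.degrees(np.arctan2(v[1],v[0]))-90)
# washer on glass circle
m=(g[80:160,220:300]>90).astype('u1'); n,l,st,c=cv2.connectedComponentsWithStats(m);i=1+np.argmax(st[1:,4]);print(st[i])
cc=max(cv2.findContours((l==i).astype('u1'),0,1)[0],key=cv2.contourArea); (cx,cy),R=cv2.minEnclosingCircle(cc); el=cv2.fitEllipse(cc); print(el)
for z in (.008,.011,.014): print(z,plane(d,el[0][0]+220,el[0][1]+80,z))
ys,xs=np.mgrid[100:130,240:275]
Z=np.array([dep(d,u,v) for u,v in zip(xs.ravel(),ys.ravel())]); print("z hist",np.histogram(Z[:,2],bins=np.arange(0,.04,.003)))
k=Z[:,2]>.027; print(k.sum(),Z[k].mean(0))
crop(d,235,95,45,40,14,"pics/g1.png")
```

```text
[  21   18   57   59 2450]
centre [ 0.46812176 -0.26351028] res pctl [-0.0185 -0.0024 -0.0013 -0.0002  0.0011]
ptr n 188
ptr ang 49.96795111804643 ends along axis from centre 0.0006245319064598511 0.02034153535726823 offset 0.0002418456203069361
1429 [ 0.46926677 -0.26184379] [ 0.45070215 -0.2815791 ] [ 0.48694534 -0.24272095]
((469.144287109375, -262.0090026855469), (42.04911422729492, 15.848933219909668), 50.23145294189453)
flat [ 0.60003328 -0.11729966  0.03      ] [ 0.59829711 -0.10931777  0.03      ] 0.008168525785630971 normal deg 12.271469164156343
[  18   16   40   41 1250]
((37.144161224365234, 35.60733413696289), (38.38556671142578, 39.66504669189453), 176.74977111816406)
0.008 [ 0.59786992 -0.11394079  0.008     ]
0.011 [ 0.59778337 -0.11393144  0.011     ]
0.014 [ 0.59769682 -0.11392209  0.014     ]
z hist (array([  0,   0, 103, 784,   4,   0,   0,   0,   1,  55,  98,   0,   0]), array([0.   , 0.003, 0.006, 0.009, 0.012, 0.015, 0.018, 0.021, 0.024,
       0.027, 0.03 , 0.033, 0.036, 0.039]))
158 [ 0.59675115 -0.1142831   0.03640433]<stdin>:17: DeprecationWarning: Arrays of 2-dimensional vectors are deprecated. Use arrays of 3-dimensional vectors instead. (deprecated in NumPy 2.0)
```

View pics/g1.png

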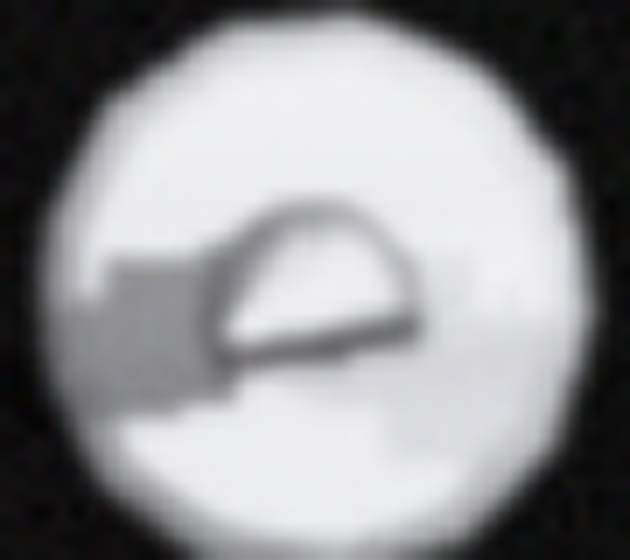

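Run:
```python
from h import *
E=pickle.load(open("e.pkl","rb"));F=pickle.load(open("f.pkl","rb"));C=pickle.load(open("c.pkl","rb"));A=pickle.load(open("a.pkl","rb"))
for n,d in (("e psi0",E["w1"]),("f psi180",F["s"]),("c psi0",C["w1"]),("top",A["top"]),("scene",A["scene"])):
    u,v=proj(d,[.5976,-.1139,.011]); h=40 if n[0] in"ef" else 14
    x0,y0=int(u)-h,max(0,int(v)-h); g=d["frame"].max(2)[y0:y0+2*h,x0:x0+2*h]
    m=(g>(90 if g.max()>150 else 70)).astype('u1'); k,l,st,c=cv2.connectedComponentsWithStats(m)
    i=min(range(1,k),key=lambda i:np.hypot(*(c[i]-[u-x0,v-y0])) if st[i,4]>20 else 99)
    cc=max(cv2.findContours((l==i).astype('u1'),0,1)[0],key=cv2.contourArea); el=cv2.fitEllipse(cc)
    print(n,st[i],np.round(el[1],1),plane(d,el[0][0]+x0,el[0][1]+y0,.0105).round(4))
for n,d,box in (("c",C["w1"],(285,115,335,160)),("top",A["top"],(338,220,370,245)),("f",F["k"],(215,65,310,160))):
    x0,y0,x1,y1=box
    Z=np.array([dep(d,u,v) for v in range(y0,y1) for u in range(x0,x1)]); k=(Z[:,2]>.027)&(Z[:,2]<.039);T=Z[k]; print(n,k.sum(),T.mean(0),cv2.minAreaRect((T[:,:2]*1000).astype('f4')))
    f=d["frame"][y0:y1,x0:x1].min(2); 
d=F["k"];print(dep(d,250,250))
```

```text
e psi0 [ 25  23  33  34 879] [31.9 33.3] [ 0.5984 -0.1139  0.0105]
f psi180 [  21   21   40   41 1250] [38.4 39.7] [ 0.5978 -0.1139  0.0105]
c psi0 [  6   4  19  21 302] [17.8 20.1] [ 0.5982 -0.1141  0.0105]
top [10 10  9 10 67] [8.1 9.1] [ 0.5971 -0.1135  0.0105]
scene [10  9  9  9 44] [7.3 8.3] [ 0.5973 -0.1184  0.0105]
c 303 [ 0.46990279 -0.26143081  0.03184329] ((469.5655517578125, -261.9761047363281), (41.895172119140625, 15.846705436706543), 50.03909683227539)
top 103 [ 0.46822475 -0.26071436  0.03184588] ((468.54296875, -261.19927978515625), (41.47724914550781, 16.300148010253906), 49.532562255859375)
f 1462 [ 0.4692745  -0.2618318   0.03197544] ((469.0189208984375, -262.0724182128906), (42.30902862548828, 16.00482749938965), 50.195526123046875)
[ 0.41083928 -0.25437668  0.11900427]
```

```bash
cat >> h.py <<'E'
def tilt(psi,a):
    # tool x at yaw psi, leaning so that the gripper body is displaced towards +psi by angle a
    c,s=np.cos(psi),np.sin(psi); y=np.array([s,-c,0]); z=np.array([-c*np.sin(a),-s*np.sin(a),-np.cos(a)]); x=np.cross(y,z)
    q=Ro.from_matrix(np.c_[x,y,z]).as_quat(); return [q[3],q[0],q[1],q[2]]
KN=np.array([.4692,-.2619]);KY=np.radians(50.1);SP=np.array([.5980,-.1139]);SY=np.radians(11.5);TA=np.radians(25)
E
python3 - <<'E'
from h import *
from bench import *
A=pickle.load(open("a.pkl","rb")); d=A["top"]
ys,xs=np.mgrid[175:250,210:285]; Z=np.array([dep(d,u,v) for u,v in zip(xs.ravel(),ys.ravel())]); k=(Z[:,2]>.116)&(Z[:,2]<.13);T=Z[k]
(c,r)=cv2.minEnclosingCircle((T[:,:2]*1000).astype('f4')); print("pan",k.sum(),c,r)
print(state()["joint_pos"])
for off in (0,np.pi):
  sgn=1 if off==0 else -1
  for p,y in ((KN,KY),(SP,SY)):
    for z in (.022,.15): 
        j=inverse_kinematics([*p,z],tilt(y+off,sgn*TA)); print(off,z,None if j is None else np.round(j,2))
E
```

```text
pan 331 (534.397216796875, 18.99378776550293) 81.0133056640625
[-6.44289901e-01 -2.29058108e-01  1.79116009e+00  1.26381126e-05
  1.57671238e+00  9.26408467e-01]
0 0.022 [-0.32  0.13  1.62 -0.4   1.56  0.41]
0 0.15 [-0.32  0.05  1.47 -0.41  1.77  0.32]
0 0.022 [-0.16  0.55  1.1  -0.16  1.89  1.19]
0 0.15 [-0.16  0.5   0.95 -0.17  2.1   1.15]
3.141592653589793 0.022 None
3.141592653589793 0.15 None
3.141592653589793 0.022 [-0.16  0.55  1.1  -0.16  1.89 -1.95]
3.141592653589793 0.15 [-0.16  0.5   0.95 -0.17  2.1  -1.99]
```

Run:
```python
from h import *
from bench import *
from scipy.optimize import least_squares
A=pickle.load(open("a.pkl","rb")); d=A["top"]
ys,xs=np.mgrid[175:250,210:285]; Z=np.array([dep(d,u,v) for u,v in zip(xs.ravel(),ys.ravel())]); T=Z[(Z[:,2]>.118)&(Z[:,2]<.13)][:,:2]
r=least_squares(lambda p:np.hypot(*(T-p[:2]).T)-p[2],[.53,.015,.063],loss='soft_l1',f_scale=.001); print("pan",r.x)
gripper_open()
q=tilt(KY,TA)
move_to([*KN,.14],q); move_l([*KN,.022],0.12); s=state(); print(s["ee_pos"],s["ft_force"])
close(); s=state(); print(s["finger_gap"],s["ee_pos"],s["ft_force"])
move_l([*KN,.12],0.2); s=state(); print(s["finger_gap"],s["ft_force"],s["time"])
D={n:get_image(n) for n in("wrist","scene","top")}
crop(D["wrist"],0,0,512,384,1.5,"pics/i1.png"); crop(D["scene"],190,90,120,110,5,"pics/i2.png"); pickle.dump(D,open("i.pkl","wb"))
```

```text
pan [0.52026743 0.01252147 0.06350194]
[ 0.46980002 -0.26216223  0.02301527] [0.38896392 0.77746306 0.46775571]
0.015492802723085558 [ 0.46923938 -0.26189615  0.02198124] [ 0.21870506 -0.82475906 -0.1899858 ]
0.01546462884747241 [-0.36653069  0.54606401 -0.78019868] 28.15
```

View pics/i1.png

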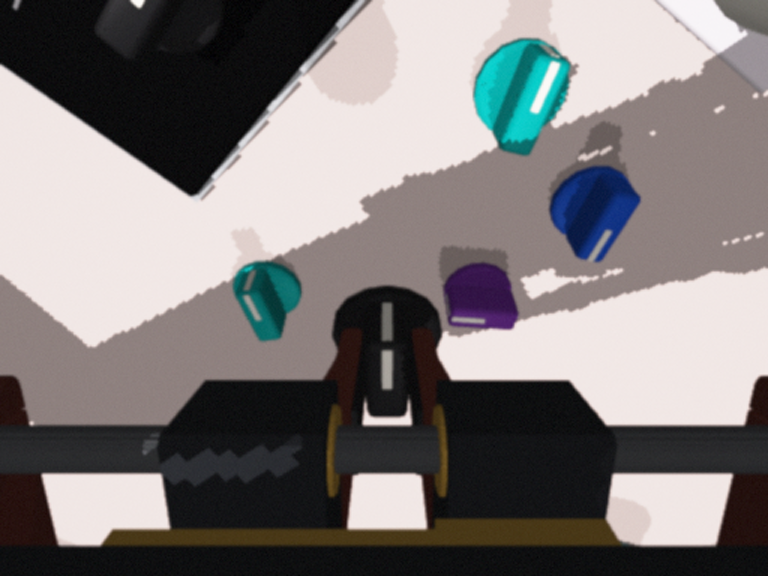

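View pics/i2.png

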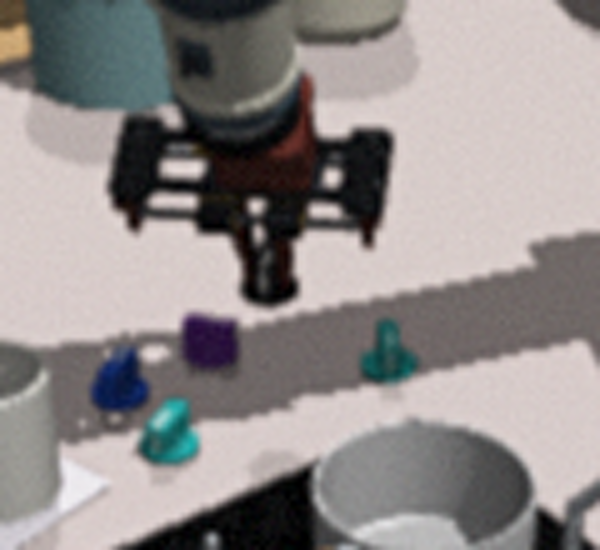

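Run:
```python
from h import *
from bench import *
q=tilt(SY,TA)
move_to([*SP,.13],q); move_l([*SP,.062],0.12); hold(.2); s=state(); f0=np.array(s["ft_force"]); print(s["ee_pos"],f0,s["time"])
D={n:get_image(n) for n in("wrist","scene","top")}
crop(D["wrist"],0,0,512,384,1.5,"pics/j1.png"); crop(D["scene"],190,130,120,110,5,"pics/j2.png"); pickle.dump(D,open("j.pkl","wb"))
for z in np.arange(.058,.0365,-.003):
    move_l([*SP,z],0.03); hold(.1); s=state(); f=np.array(s["ft_force"])-f0; print(round(z,4),f.round(1),np.round(np.array(s["ee_pos"])-[*SP,z],4),np.round(s["moment"],2))
    if np.linalg.norm(f)>8: break
print(s["time"],s["finger_gap"])
```

```text
[ 0.59858675 -0.11398832  0.06324663] [ 0.36051449 -0.02020825 -0.96213595] 30.0167
0.058 [-1.3  0.1  0.4] [-0.0001  0.     -0.0002] [ 0.06 -0.26  0.08]
0.055 [-0.9 -0.8  0.5] [-0.0001 -0.     -0.0001] [ 0.   -0.19  0.03]
0.052 [-0.6 -0.4  0.6] [-0.0001  0.     -0.0001] [ 0.08 -0.25 -0.04]
0.049 [ 2.5  0.3 -0.6] [ 0.0003 -0.0001 -0.0002] [-0.13 -0.87  0.04]
0.046 [ 4.8 -1.7 -0.9] [ 0.0003 -0.0002 -0.0001] [-0.21 -1.11  0.16]
0.043 [ 4.  -2.3  0.2] [ 0.0004 -0.0001  0.    ] [-0.23 -1.04  0.22]
0.04 [ 5.2 -2.6  1.2] [ 0.0004 -0.0002 -0.0001] [-0.35 -1.1   0.19]
0.037 [ 6.5 -1.8  1.7] [ 0.0004 -0.0002 -0.    ] [-0.34 -1.09  0.24]
33.0 0.015873698890974376
```

View pics/j2.png

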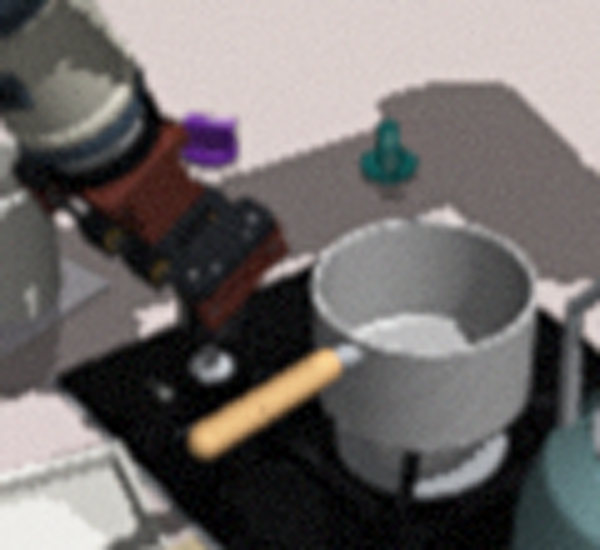

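Run:
```python
from h import *
from bench import *
f0=np.array([.36,0,-.96])
def rep(p):
    hold(.15); s=state(); f=np.array(s["ft_force"])-f0; print(np.round(p,4),f.round(1),np.round(s["ee_pos"],4),round(s["finger_gap"],4),round(s["time"],2)); return f
for sh in ([.0006,-.0004],[.0012,-.0006]):
    p=[SP[0]+sh[0],SP[1]+sh[1],.037]; move_l(p,0.03); f=rep(p)
    if f[0]<2: break
for z in (.036,.035,.034,.033,.032,.031,.030):
    p[2]=z; move_l(p,0.02); f=rep(p)
    if f[2]>16: break
D={n:get_image(n) for n in("wrist","scene","top")}
crop(D["wrist"],0,0,512,384,1.5,"pics/k1.png"); crop(D["scene"],190,130,120,110,5,"pics/k2.png"); pickle.dump(D,open("k.pkl","wb"))
```

```text
[ 0.5986 -0.1143  0.037 ] [ 2.4 -1.1  2.2] [ 0.5985 -0.1142  0.037 ] 0.016 33.4
[ 0.5992 -0.1145  0.037 ] [-1.4  0.5  3.4] [ 0.5987 -0.1143  0.0369] 0.0159 33.8
[ 0.5992 -0.1145  0.036 ] [-3.3  0.8  5.4] [ 0.5989 -0.1144  0.0362] 0.0161 34.2
[ 0.5992 -0.1145  0.035 ] [-3.2  1.2  5.6] [ 0.599  -0.1144  0.0352] 0.0158 34.6
[ 0.5992 -0.1145  0.034 ] [-3.8  1.3  7.3] [ 0.599  -0.1144  0.0344] 0.016 35.0
[ 0.5992 -0.1145  0.033 ] [-3.1  1.7  7.2] [ 0.5991 -0.1144  0.0336] 0.0162 35.4
[ 0.5992 -0.1145  0.032 ] [-3.6  2.3  8.1] [ 0.5991 -0.1144  0.0328] 0.0157 35.8
[ 0.5992 -0.1145  0.031 ] [-3.9  2.  11.4] [ 0.5991 -0.1145  0.0326] 0.0157 36.2
[ 0.5992 -0.1145  0.03  ] [-4.   1.9 14.8] [ 0.5992 -0.1145  0.0325] 0.016 36.6
```

View pics/k1.png

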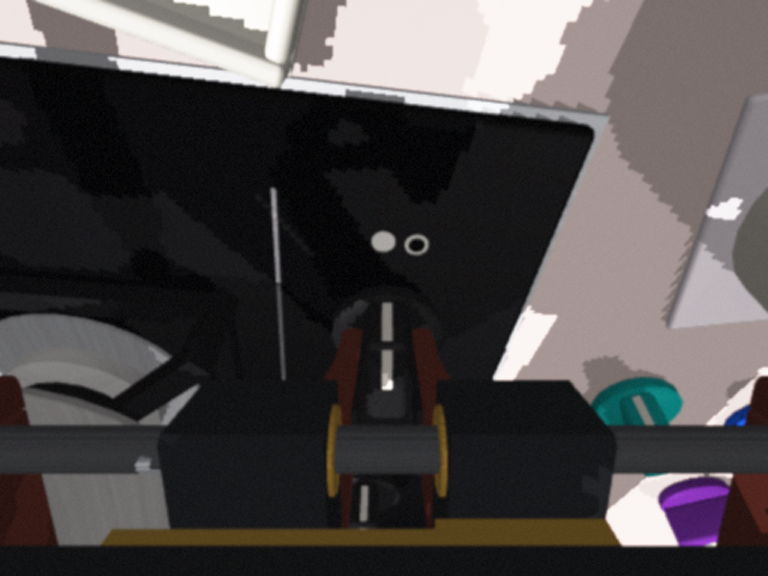

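View pics/k2.png

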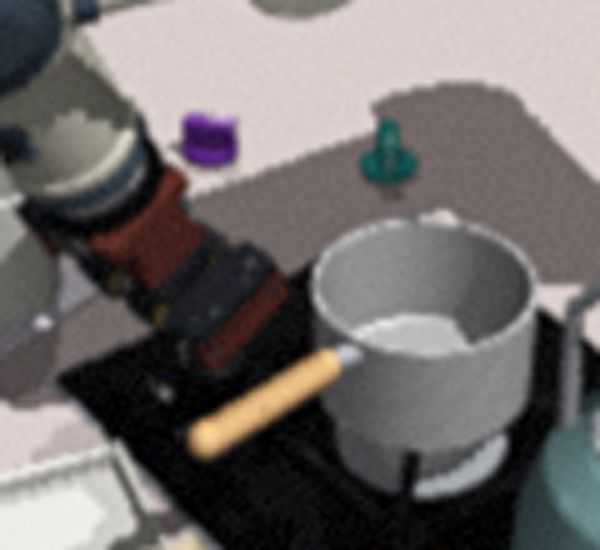

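Run:
```python
from h import *
from bench import *
move_l([.5988,-.1143,.030],0.02); hold(.3); s=state(); print(s["ee_pos"],s["ft_force"],s["finger_gap"],s["time"])
d=get_image("scene"); t=get_image("top"); a=np.hstack([cv2.resize(d["frame"][170:280,280:420],None,fx=2.8,fy=2.8),cv2.resize(t["frame"][170:280,75:215],None,fx=2.8,fy=2.8)]); cv2.imwrite("pics/l.png",a)
```

```text
[ 0.59908038 -0.11445239  0.03249371] [-3.51409276  2.04767876 13.58336055] 0.015845664256509476 37.3
```

View pics/l.png

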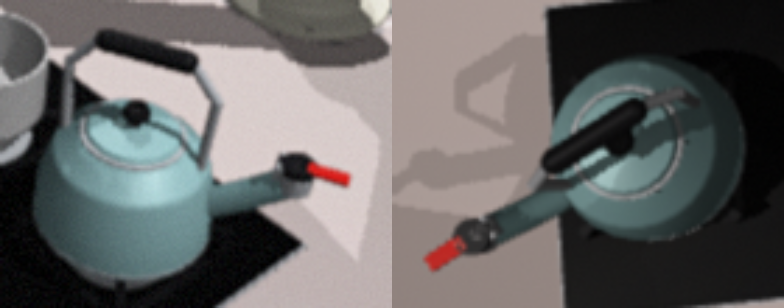

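The picture shows the red lever level, from (310,167) to (348,181) in the left half, and the kettle where it started. The knob is bottomed on its stop at about 14 N, so I'm handing the job in.

```bash
python3 -c "
from bench import *
job_done(); s=state(); print(s['time'],s['ft_force'],s['ee_pos'])"
```

```text
the job is handed in; nothing more can be done
the job is handed in; nothing more can be done
```

I shut the whistle and fitted the black knob keyed on the bare rear spindle. I handed the job in at about 37 s with the gripper still pressing the knob down.

- **Whistle:** I pressed the lever down along its arc until it met its rigid stop at about 9 N. The later pictures show it lying level and the kettle where it started.
- **Picking up the knob:** I gripped it by the flat sides, with the gripper tilted 25° so its body would clear the milk pan. The finger gap stayed at about 16 mm, and the pointer line showed no slip afterwards.
- **Fitting the knob:** It slid on at about 11.5° yaw, the measured direction of the spindle's flat. Side force on the way down reached about 6.5 N, so I shifted the target about 1 mm to relieve it. The spring was felt from about 37 mm TCP height.
- **Holding it down:** It bottomed about 4 mm lower, at 32.5 mm, where the force climbed to 14–15 N. That matches the full spring travel.

**Not confirmed:**
- A side force of about 4 N was still there at the end. One small correction did not remove it.
- That the knob is fully home and pressed is judged from tool height and force, because the gripper hid the spindle.
- I did not measure whether the pan, mug and dish had moved. The last views showed no sign of contact.
- The hand-in gave no verdict.

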